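# Release the housing's inspection flap and hold it up at the pointer

## Task

Press the spring ejector on the machine housing fully home so that it pushes the locking bar off the flap's tongue and along its channel, and leave the bar lying in the channel. Then lift the inspection flap by its handle bar until it is in line with the pointer on the quadrant beside it, and finish while still holding it steadily there: the flap falls shut if let go. Do not shift the pointer, and leave the paint tin, the cup and the pulley where they stand.

Things in the scene. Friction and masses are not known exactly. Their poses are not given: they have to be found in the camera images.
- housing: fixed dark cast-iron machine housing, 240 (x) x 200 (y) x 70 mm high; origin: centre of its underside; z up. Its own axes are called housing x, y below. The flap covers an opening in its top. A quadrant (arc of thin bar, radius 200 mm about the hinge line, a tick every 0.2 rad) stands at housing x = +116 mm, reaching 275 mm above the table.
- flap_hinge (a point): point on the flap's hinge line, at housing (10, 80, 74) mm, on the plane of the flap; the hinge line runs along housing x.
- flap (a joint): hinge of the flap, rad: 0 closed and level, grows as the free edge (housing -y side) swings up; limit 1.75. The flap weighs about 0.45 kg (0.7 to 1.4 times that), has little friction and falls shut. Until the locking bar is clear of its tongue it rises by only about 0.05 rad.
- flap_handle (a point): middle of the flap's handle, a round steel bar 12 mm thick, 102 mm long, parallel to the hinge, 225 mm from it in the flap's plane, on two 8 mm arms (86 mm free between them) 50 mm out from the plate's edge (plate 140 x 170 x 6 mm). Closed: 45 mm outside the housing's -y side, 74 mm above the table, nothing below. Axes turn with the flap: y to the hinge, z normal.
- pointer (a joint): angle of the pointer, rad, measured as the flap's angle: the value the flap must reach (0.55 to 1.05). Stiff friction hinge; do not move it.
- pointer_tip (a point): tip of the pointer, a thin dark flat arm turning on the flap's hinge line at housing x = +107 mm, just inside the quadrant; the tip is 189 mm from the hinge line. Its y axis points to the hinge, parallel to flap_handle's y axis when the flap is at the marked angle.
- ejector (a joint): travel of the ejector slide, m: 0 out, 0.055 fully home. It moves to housing +y; a spring needs about 3 N at first and 8 N at the end, and returns it when released.
- ejector_pad (a point): on the outer (housing -y) face of the ejector's upright press pad, an aluminium plate 36 mm wide (x), 7 mm thick, from 65 to 115 mm above the table; this point is at mid width, 100 mm high. With the slide out it is at housing (-85, -160) mm, 60 mm outside the housing's -y side and 95 mm in x from the handle's middle.
- key: the locking bar, a loose steel bar 24 x 80 x 16 mm lying along y in a channel at housing x = -85 mm (walls 98 mm, two bridges over it 103 mm above the table), over the flap's tongue. Origin: centre of its underside, 80 mm above the table. It starts near housing y = -43 mm; pushed out, its centre is beyond y = -6 mm, still in the channel.
- tin: bystander: small paint tin 74 mm diameter, 85 mm high; origin at its foot.
- cup: bystander: white plastic cup 68 mm diameter, 75 mm high; origin at its foot.
- pulley: bystander: grooved aluminium pulley lying flat, 64 mm diameter, 36 mm high; origin at its foot.

How it is judged:
By the outcome, as a careful person would: the job done as asked, in the order asked, and still so for the second after the job is handed in, while the arm keeps its last pose, push and grip.
It also fails if it takes over 54 s, if anything falls off the work surface, if the arm or the gripper's body presses on something with over 40 N, if the wrist force passes 120 N, or if a joint passes its speed limit or range.

## Robot

A 6-joint arm with a two-finger parallel gripper is mounted at the origin on the work surface. World frame = base frame: x ahead of the robot, y to its left, z up, the work surface at z = 0. Lengths are in m, angles in rad, forces in N, time in s.
With the tool pointing down it reaches from about 0.425 to 0.925 m from the base axis. Payload 12.5 kg.
Tool frame: the origin (TCP) lies midway between the tips of the shut fingers; the grasp point (between the pads) lies 19 mm behind it; z points along the fingers, y is the line along which they close (so a half turn about z gives the same grasp; the last joint's range is limited). The gripper opens to 85 mm and grips with 20 to 120 N. Pads are 22 mm wide; open, the fingers measure 114 mm over their backs; the gripper's body (76 mm by 85 mm) begins 54 mm behind the grasp point. The pads swing forward as they close: fully open they stand 13 mm farther back than shut.
Start: joints at [-1.388, 0.491, 1.559, -0, 1.092, -0.106], TCP at [0.178, -0.599, 0.231] pointing down, gripper open.
Joint ranges: [-3.1, 3.1], [-0.84, 2.19], [0.05, 2.79], [-1.13, 4.28], [0.06, 2.93], [-2.69, 2.69]. Speed limits (rad/s): [2.22, 2.22, 2.79, 3.14, 3.14, 3.14].

## Interface

Orientations are given as a 3x3 rotation matrix whose columns are the frame's x, y, z axes.
In Python, from plant import robot, viewer, ticket gives the robot as it stands. The module is installed in compiled form; this text tells all that it offers.
- The arm moves only by the tool step_arm, never from a script. Its argument "moves" is a list that holds one entry, the list of rows, each a list of 4 numbers: the shift along the tool's x, y, z in mm, then the turn about the tool's z in degrees. In form: [[[x, y, z, twist], ...]]. A call has 1 to 20 rows; each row shifts and turns the commanded pose from where the row before left it, along the tool's axes as they then stand; what a row does not reach is not made up. A row lasts 1/8 s, in which the tool goes at most 62.5 mm and 10.7 degrees, less where a joint would pass 70% of its speed; a pose out of reach is approached as far as the arm can. A call with a gripper value outside its range is refused whole. "grip" is the closure, from 0 (fully open) to 1 (shut), set as the call begins (left out, the last holds). The fingers move at their own pace and stop on an object; "grip_force" is the grip in N (left out, the last holds). Time passes only in rows, so rows that do not move let the fingers close. It gives the time, the measured TCP pose, the force, the opening and the grip force at its end, in the units of the state.
- robot.state(): the state, without advancing time (a new reading comes with each control period).
- viewer.camera(name): name is "scene" or "top" or "wrist"; returns a dict with "image" (420x560x3 uint8, blue, green, red), "z_map" (420x560 float32, m along the optical axis (not along the pixel's ray), 0 where there is no reading), "K" (3x3 intrinsics, pixels), "xyz" and "attitude" of the camera in the world. Camera axes: x right, y up, looking along -z (the intrinsics and any distortion apply to the point x, -y, -z); pixel columns grow to the right and rows downward; lengths in m; the calibration is good to about 2 mm. The wrist camera is an equidistant fisheye: a pixel r from the principal point sees the ray r / f radians off the axis. A picture is of the moment at which its call begins.
- ticket.close_job(): hands the job in; it is judged then, once.
The state is a dict: "time": time; "joints": joint angles; "joint_velocities": joint speeds; "effort": joint torques, N m; "position": TCP position; "tcp_rot": TCP orientation; "wrist_force": force on the tool from outside, world axes, zero at the start; "wrist_torque": the same for the moment, N m; "gripper_width": opening from 0.0 (shut) to 1.0 (fully open); "grasp_force": force on a finger pad.
Only numpy, scipy, OpenCV 4.12 (cv2) and the standard library are available. Lean on these libraries where they do the work, as an engineer would, in place of code of your own. Each camera call takes 0.05 s, during which the arm holds its last target. There are 200 camera calls.

## Working session

There is one attempt and no reset: what is moved stays moved. The work goes in short steps, Python scripts to look and compute and a tool call to move; the robot and the scene stay as the last step left them, time stands still between calls to the robot, and variables do not carry over. Pictures are saved under pics/ and viewed, at most 10 in all, crops included, and the job is handed in when it is done.

Besides the shell and the picture viewer there is one more tool, called as name(argument=value, ...), one argument or row to a line, values as JSON. step_arm: Moves the arm, as the interface text tells. Its arguments: {"type":"object","properties":{"moves":{"type":"array","items":{"type":"array","items":{"type":"array","items":{"type":"number"}}}},"grip":{"type":"number"},"grip_force":{"type":"number"}},"required":["moves"]}

```bash
mkdir -p pics
cat > h.py <<'E'
import numpy as np, cv2
from plant import robot, viewer, ticket
def cam(n):
    c=viewer.camera(n); c={k:(np.array(v) if not isinstance(v,np.ndarray) else v) for k,v in c.items()}
    return c
def pts(c):
    z=c["z_map"]; K=c["K"]; v,u=np.indices(z.shape)
    p=np.stack([(u-K[0,2])/K[0,0]*z,-(v-K[1,2])/K[1,1]*z,-z],-1)
    R=c["attitude"].reshape(3,3)
    return p@R.T+c["xyz"]
E
python3 - <<'E'
from h import *
for n in("scene","top"):
    c=cam(n); cv2.imwrite(f"pics/{n}0.png",c["image"]); np.savez(f"{n}0.npz",**c); print(n,c["K"],c["xyz"],c["attitude"],(c["z_map"]>0).mean())
print(robot.state())
E
```

```text
scene [[399.80352822   0.         278.08644828]
 [  0.         399.80352822 208.97457767]
 [  0.           0.           1.        ]] [ 1.11956671 -0.16461992  0.93263286] [[ 0.25546932 -0.81276425  0.52359306]
 [ 0.96675431  0.2085738  -0.14792927]
 [ 0.01102383  0.54397724  0.83902755]] 0.9960246598639456
top [[498.5434283    0.         279.83099903]
 [  0.         498.5434283  210.2504785 ]
 [  0.           0.           1.        ]] [ 0.48651168 -0.01447003  1.25259959] [[ 0.00649948  0.99324302 -0.11587088]
 [-0.99958473  0.0032001  -0.02863789]
 [-0.02807358  0.11600889  0.99285135]] 0.9962755102040817
{'time': 0.1, 'joints': array([-1.38760899e+00,  4.91501002e-01,  1.55940348e+00, -3.85660236e-06,
        1.09166700e+00, -1.05608201e-01]), 'joint_velocities': array([ 1.88601253e-04,  1.45152676e-03, -6.54006865e-04, -7.71080023e-05,
        1.06412651e-03, -2.11826679e-03]), 'effort': array([ 2.55121209e-03, -6.19447160e+01, -2.62024033e+01, -1.52198022e-04,
        2.93517180e-03,  8.43613435e-06]), 'position': array([ 0.17797857, -0.59891755,  0.23077994]), 'tcp_rot': array([[ 9.58587101e-01,  2.84799466e-01, -1.81672497e-04],
       [ 2.84799507e-01, -9.58586624e-01,  9.61825331e-04],
       [ 9.97785152e-05, -9.73733594e-04, -9.99999521e-01]]), 'wrist_force': array([-0.37835848,  0.51628279,  0.31690836]), 'wrist_torque': array([0.0179598 , 0.00553193, 0.01310765]), 'grasp_force': 0.0, 'gripper_width': 1.0012395883866008}
```

View pics/scene0.png

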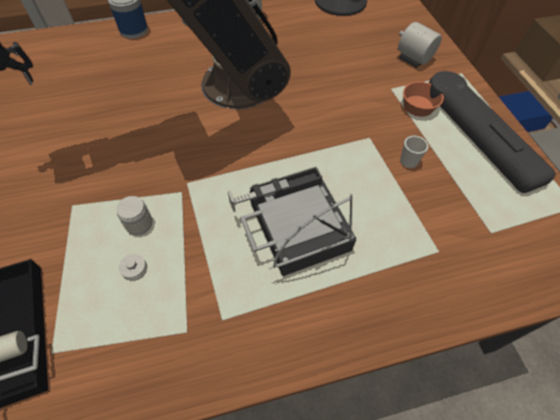

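View pics/top0.png

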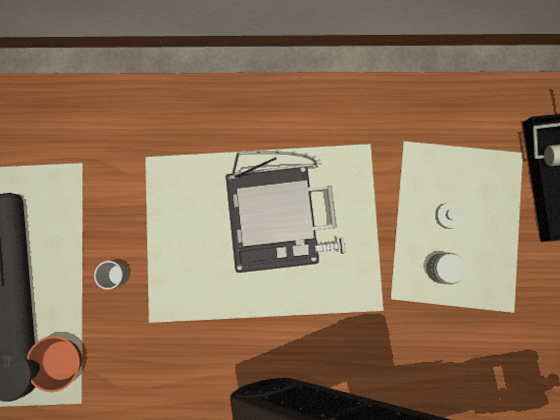

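The top view shows the housing at about (272,220) with its handle to the right (323,208). The ejector pad is at (343,245), the pointer runs (235,177)→(275,158), the cup is at (110,275), the pulley at (447,215) and the tin at (445,268). The scene view agrees.

Run:
```python
from h import *
c=dict(np.load("top0.npz")); P=pts(c); s=dict(np.load("scene0.npz")); S=pts(s)
im=c["image"]; g=im.max(-1)
roi=np.zeros(g.shape,bool); roi[140:290,215:355]=1
for n,m in (("plate/housing top 55-85",roi&(P[...,2]>.06)&(P[...,2]<.085)),):
    pass
# dark housing top + everything 62..82mm; rect
m=roi&(P[...,2]>.062)&(P[...,2]<.085)
mm=cv2.morphologyEx(m.astype(np.uint8),cv2.MORPH_OPEN,np.ones((15,15)))>0
r=cv2.minAreaRect((P[mm][:,:2]*1000).astype(np.float32)); print("housing",r,np.median(P[mm][:,2]))
pl=mm&(g>110)
pl=cv2.morphologyEx(pl.astype(np.uint8),cv2.MORPH_OPEN,np.ones((25,25)))>0
print("plate",cv2.minAreaRect((P[pl][:,:2]*1000).astype(np.float32)),np.median(P[pl][:,2]))
print("paper z",np.median(P[300:312,200:300,2]))
a=cv2.resize(im[140:290,215:355],None,fx=4,fy=4,interpolation=cv2.INTER_CUBIC)
b=cv2.resize(s["image"][160:280,220:370],None,fx=5,fy=5,interpolation=cv2.INTER_CUBIC)
cv2.imwrite("pics/topc.png",a[:600]);cv2.imwrite("pics/scenec.png",b[:600])
```

```text
housing ((633.7979736328125, 44.57427215576172), (182.28857421875, 199.98313903808594), 6.9644598960876465) 0.07604031577911052
plate ((628.5590209960938, 64.65290069580078), (109.3921890258789, 105.60722351074219), 0.30363428592681885) 0.0770056319277358
paper z 0.0012261468171348433
```

View pics/topc.png

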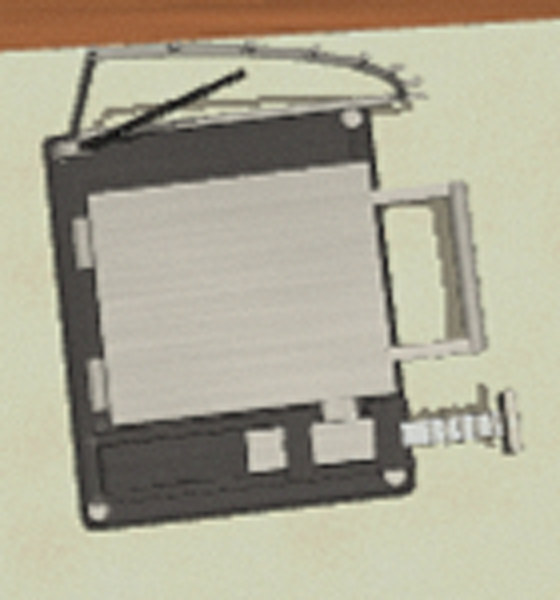

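View pics/scenec.png

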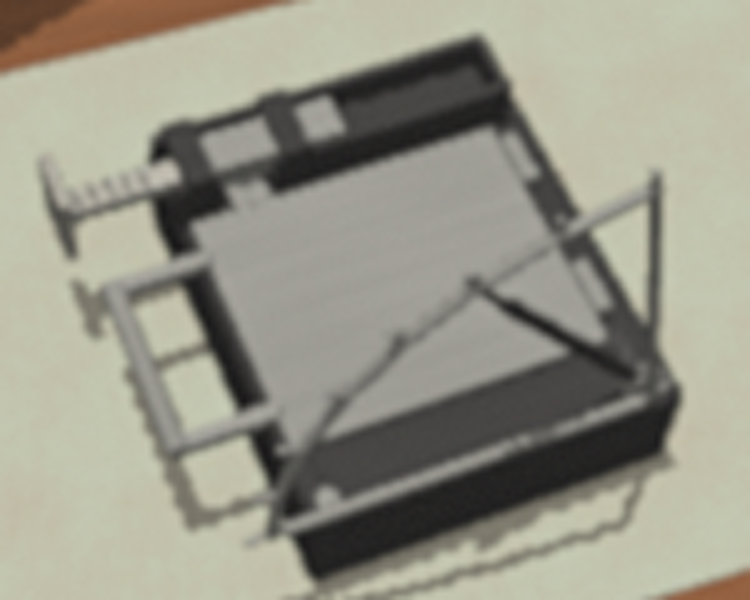

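The top crop shows the plate corners at (88,196), (365,162), (397,392) and (112,424). The handle ends are (460,183) and (478,350), the pad is (511,420), and the pointer runs (88,146)→(243,72). In the scene crop the pointer runs (643,382)→(475,283).

```bash
cat >> h.py <<'E'
def ray(c,u,v):
    K=c["K"]; d=np.array([(u-K[0,2])/K[0,0],-(v-K[1,2])/K[1,1],-1]); return c["xyz"],c["attitude"].reshape(3,3)@d
def onz(c,u,v,z):
    o,d=ray(c,u,v); return o+d*(z-o[2])/d[2]
E
python3 - <<'E'
from h import *
t=dict(np.load("top0.npz")); s=dict(np.load("scene0.npz"))
T=lambda a:(a[0]/4+215-.4,a[1]/4+140-.4); Sx=lambda a:(a[0]/5+220-.4,a[1]/5+160-.4)
L=[((88,196),(80,75,77)),((365,162),(80,-95,77)),((397,392),(-60,-95,77)),((112,424),(-60,75,77)),((460,183),(61,-145,80)),((478,350),(-41,-145,80)),((45,140),(120,100,70)),((85,527),(-120,100,70))]
W=np.array([onz(t,*T(a),h[2]/1000)[:2] for a,h in L]); H=np.array([h[:2] for a,h in L])/1000.
w0,h0=W.mean(0),H.mean(0); M=(H-h0).T@(W-w0); th=np.arctan2(M[0,1]-M[1,0],M[0,0]+M[1,1])
R=np.array([[np.cos(th),-np.sin(th)],[np.sin(th),np.cos(th)]]); o=w0-R@h0
print("yaw",th,np.degrees(th),"orig",o); print(np.round(1000*((W-o)@R-H),1))
np.savez("pose.npz",th=th,o=o,R=R)
L2=[((190,222),(-60,-95,77)),((497,128),(-60,75,77)),((115,290),(-41,-145,80)),((175,448),(61,-145,80))]
for a,h in L2:
    w=onz(s,*Sx(a),h[2]/1000)[:2]; print("scene",np.round(1000*(R.T@(w-o)),1),h)
R3=np.eye(3);R3[:2,:2]=R; o3=np.r_[o,0]
for n,c,f,base,tip in(("top",t,T,(88,146),(243,72)),("scene",s,Sx,(643,382),(475,283))):
    for p in(base,tip):
        q,d=ray(c,*f(p)); q=R3.T@(q-o3); d=R3.T@d; x=q+d*(.107-q[0])/d[0]; y,z=.08-x[1],x[2]-.074
        print(n,np.round(x*1000,1),"r",np.hypot(y,z),"ang",np.arctan2(z,y))
# tip triangulated
q1,d1=ray(t,*T((243,72)));q2,d2=ray(s,*Sx((475,283)));A=np.c_[d1,-d2];k=np.linalg.lstsq(A,q2-q1,rcond=None)[0]
x=((q1+k[0]*d1)+(q2+k[1]*d2))/2; x=R3.T@(x-o3);print("tri",x,np.arctan2(x[2]-.074,.08-x[1]))
for nm,p in(("handle",(10,-145,74)),("pad",(-85,-160,100)),("key",(-85,-43,80)),("hinge",(10,80,74))):print(nm,R3@(np.array(p)/1000)+o3)
print("pad top px",1000*(R.T@(onz(t,*T((511,390)),.115)[:2]-o)),1000*(R.T@(onz(t,*T((515,450)),.115)[:2]-o)))
E
```

```text
yaw 0.12047779451831282 6.9028691509436895 orig [0.60653233 0.03933084]
[[-1.4  0. ]
 [-0.6  3.2]
 [ 0.8  1. ]
 [ 1.5  0.1]
 [-1.4 -1.1]
 [ 0.7  0.8]
 [-3.1 -2. ]
 [ 3.3 -2. ]]
scene [-60.4 -93.6] (-60, -95, 77)
scene [-57.6  78.9] (-60, 75, 77)
scene [ -33.7 -143.3] (-41, -145, 80)
scene [  60.5 -145.4] (61, -145, 80)
top [107.  71.  86.] r 0.014973448195753684 ang 0.9295554130248841
top [107.  -27.4 233. ] r 0.19189493669872087 ang 0.976917284720421
scene [107.   82.   73.6] r 0.0020549433935553637 ang -2.935725638177308
scene [107.  -23.6 227.3] r 0.184985074707439 ang 0.9764085488609642
tri [ 0.10819957 -0.02603317  0.23041399] 0.9750565142019187
handle [ 0.6338869  -0.10341624  0.074     ]
pad [ 0.54137832 -0.12972523  0.1       ]
key [ 0.52731649 -0.01357332  0.08      ]
hinge [0.60684492 0.11995281 0.074     ]
pad top px [ -67.64702623 -156.73589018] [-101.66542713 -154.62028032]
```

step_arm(
  moves=[
    [[0,0,0,9.6],[35,-31,0,0],[35,-31,0,0],[35,-31,0,0],[35,-31,0,0],[35,-31,0,0],[35,-31,0,0],[35,-31,0,0],[35,-31,0,0],[35,-31,0,0],[35,-31,0,0],[35,-31,0,0],[32,-31,0,0],[0,0,0,0],[0,0,0,0]],
  ],
  grip=1,
)

```text
time: 1.98
position: [0.5467, -0.1795, 0.231]
tcp_rot: [[0.993, 0.121, -0.001], [0.121, -0.993, 0.0], [-0.001, -0.0, -1.0]]
wrist_force: [-0.7, -1.0, -1.0]
gripper_width: 0.003
grasp_force: 0.0
```

```bash
cat >> h.py <<'E'
_p=np.load("pose.npz") if __import__("os").path.exists("pose.npz") else None
def hpos(w): return np.r_[_p["R"].T@(np.array(w[:2])-_p["o"]),w[2]]*1000
def st():
    s=robot.state(); R=s["tcp_rot"]
    print("t",round(s["time"],2),"H",np.round(hpos(s["position"]),1),"yawerr",round(np.degrees(np.arctan2(R[1,0],R[0,0])-_p["th"]),2),"z",np.round(R[:,2],3),"F",np.round(s["wrist_force"],1),"w",round(s["gripper_width"],3),"g",round(s["grasp_force"],1)); return s
E
python3 - <<'E'
from h import *
st(); c=cam("wrist"); print(c["K"],c["xyz"],c["attitude"]); np.savez("w1.npz",**c); cv2.imwrite("pics/w1.png",c["image"])
E
```

```text
t 1.98 H [ -85.7 -210.1  231. ] yawerr 0.07 z [-0.001  0.    -1.   ] F [-0.7 -1.  -1. ] w 0.003 g 0.0
[[325.1922621    0.         277.40744357]
 [  0.         325.1922621  209.57425005]
 [  0.           0.           1.        ]] [ 0.61224419 -0.17101886  0.37377221] [[ 1.20590150e-01  9.58264230e-01  2.59205865e-01]
 [-9.92702258e-01  1.16536273e-01  3.10084503e-02]
 [-4.92596699e-04 -2.61053561e-01  9.65324192e-01]]
```

View pics/w1.png

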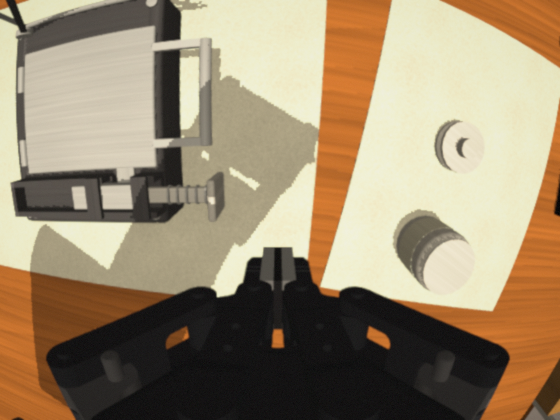

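The wrist view shows the pad at about (217,197), the handle ends at (207,40) and (208,145), and the shut fingertips near (277,252).

```bash
cat >> h.py <<'E'
def wz(c,u,v,z):
    K=c["K"]; x=(u-K[0,2])/K[0,0]; y=(v-K[1,2])/K[1,1]; r=np.hypot(x,y); k=np.sin(r)/r
    d=c["attitude"]@np.array([x*k,-y*k,-np.cos(r)]); return c["xyz"]+d*(z-c["xyz"][2])/d[2]
E
python3 - <<'E'
from h import *
c=dict(np.load("w1.npz"))
for n,p,z in(("pad top near",(223,177),.115),("pad top far",(222,217),.115),("h1",(206,38),.08),("h2",(207,145),.08),("plate c",(155,27),.077),("plate c",(155,167),.077)):
    print(n,np.round(hpos(wz(c,*p,z)),1))
E
```

```text
pad top near [ -62.2 -165.2  115. ]
pad top far [ -96.1 -163.   115. ]
h1 [  62.2 -144.5   80. ]
h2 [ -38.  -145.1   80. ]
plate c [ 79.9 -93.   77. ]
plate c [-57.5 -91.5  77. ]
```

step_arm(
  moves=[
    [[1,0,36,0],[1,0,36,0],[0,0,36,0],[0,0,36,0],[0,-15,0,0],[0,-10,0,0],[0,-8,0,0],[0,-8,0,0],[0,-8,0,0],[0,-8,0,0],[0,-8,0,0],[0,-8,0,0],[0,0,0,0]],
  ],
)

```text
time: 3.65
position: [0.5408, -0.1068, 0.0883]
tcp_rot: [[0.993, 0.121, 0.002], [0.121, -0.993, -0.001], [0.002, 0.002, -1.0]]
wrist_force: [-0.4, -5.9, 4.3]
gripper_width: -0.004
grasp_force: 2.7
```

```bash
python3 -c "
from h import *
st()"
```

```text
t 3.65 H [ -82.8 -137.2   88.3] yawerr 0.07 z [ 0.002 -0.001 -1.   ] F [-0.4 -5.9  4.3] w -0.004 g 2.7
```

step_arm(
  moves=[
    [[0,-5,0,0],[0,-5,0,0],[0,-3,0,0],[0,0,0,0],[0,0,0,0]],
  ],
)

```text
time: 4.28
position: [0.5393, -0.0944, 0.0883]
tcp_rot: [[0.993, 0.121, 0.002], [0.121, -0.993, -0.001], [0.002, 0.002, -1.0]]
wrist_force: [0.5, -6.9, 4.6]
gripper_width: 0.004
grasp_force: 3.3
```

step_arm(
  moves=[
    [[0,-2,0,0],[0,0,0,0]],
  ],
)

```text
time: 4.53
position: [0.539, -0.0925, 0.0883]
tcp_rot: [[0.993, 0.121, 0.002], [0.121, -0.993, -0.002], [0.002, 0.002, -1.0]]
wrist_force: [-0.4, -6.8, 4.6]
gripper_width: 0.0
grasp_force: 3.8
```

step_arm(
  moves=[
    [[0,-1.5,0,0],[0,0,0,0]],
  ],
)

```text
time: 4.78
position: [0.5389, -0.0911, 0.0883]
tcp_rot: [[0.993, 0.121, 0.003], [0.121, -0.993, -0.002], [0.002, 0.002, -1.0]]
wrist_force: [0.6, -8.2, 4.2]
gripper_width: -0.001
grasp_force: 4.1
```

step_arm(
  moves=[
    [[0,-1.5,0,0],[0,0,0,0]],
  ],
)

```text
time: 5.03
position: [0.5387, -0.0897, 0.0883]
tcp_rot: [[0.993, 0.121, 0.002], [0.121, -0.993, -0.002], [0.002, 0.002, -1.0]]
wrist_force: [-0.0, -8.2, 5.6]
gripper_width: -0.003
grasp_force: 4.2
```

step_arm(
  moves=[
    [[0,-1.5,0,0],[0,0,0,0]],
  ],
)

```text
time: 5.28
position: [0.5385, -0.0882, 0.0883]
tcp_rot: [[0.993, 0.121, 0.003], [0.121, -0.993, -0.002], [0.002, 0.002, -1.0]]
wrist_force: [-0.7, -8.6, 5.2]
gripper_width: 0.002
grasp_force: 4.3
```

step_arm(
  moves=[
    [[0,-1,0,0],[0,0,0,0]],
  ],
)

```text
time: 5.52
position: [0.5384, -0.0872, 0.0883]
tcp_rot: [[0.993, 0.121, 0.003], [0.121, -0.993, -0.002], [0.002, 0.002, -1.0]]
wrist_force: [0.0, -9.5, 5.7]
gripper_width: 0.002
grasp_force: 4.5
```

step_arm(
  moves=[
    [[0,-1.5,0,0],[0,0,0,0]],
  ],
)

```text
time: 5.78
position: [0.5383, -0.0863, 0.0883]
tcp_rot: [[0.993, 0.121, 0.003], [0.121, -0.993, -0.003], [0.002, 0.003, -1.0]]
wrist_force: [-0.5, -13.2, 5.0]
gripper_width: 0.002
grasp_force: 6.8
```

step_arm(
  moves=[
    [[0,-1.5,0,0],[0,0,0,0]],
  ],
)

```text
time: 6.02
position: [0.5383, -0.0859, 0.0884]
tcp_rot: [[0.993, 0.122, 0.003], [0.122, -0.993, -0.004], [0.003, 0.004, -1.0]]
wrist_force: [-1.6, -24.0, 2.6]
gripper_width: -0.003
grasp_force: 11.8
```

Run:
```python
from h import *
st(); c=cam("top"); cv2.imwrite("pics/top2.png",cv2.resize(c["image"][150:290,215:375],None,fx=4,fy=4,interpolation=cv2.INTER_CUBIC))
```

```text
t 6.03 H [ -82.7 -116.2   88.4] yawerr 0.08 z [ 0.003 -0.004 -1.   ] F [ -1.6 -24.    2.6] w -0.003 g 11.8
```

View pics/top2.png

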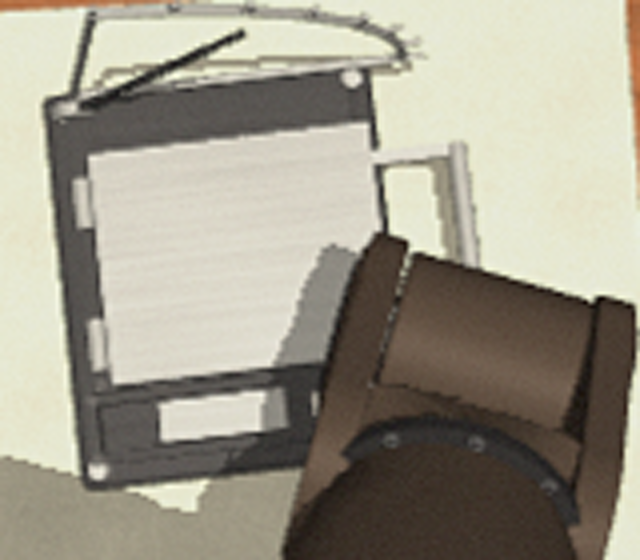

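The slide has reached its stop, with the force jumping to 24 N. The bar's left end moved from crop column 247 to 160, about 50 mm. I'll retract and go over to the handle.

step_arm(
  moves=[
    [[0,5,0,0],[0,10,0,0],[0,12,0,0],[0,12,0,0],[0,12,0,0],[0,15,0,0],[0,24,0,0],[0,0,-40,0],[0,0,-45,0],[31,-20,0,0],[31,-20,0,0],[31,-15,0,0],[0,0,0,0],[0,0,0,0]],
  ],
)

```text
time: 7.82
position: [0.6332, -0.1076, 0.1718]
tcp_rot: [[0.993, 0.121, -0.001], [0.121, -0.993, 0.0], [-0.001, -0.0, -1.0]]
wrist_force: [0.6, -0.2, 0.1]
gripper_width: 0.001
grasp_force: 0.0
```

step_arm(
  moves=[
    [[0,0,0,0],[0,0,0,0],[0,0,0,0],[0,0,0,0]],
  ],
  grip=0.5,
)

```text
time: 8.32
position: [0.6338, -0.107, 0.1724]
tcp_rot: [[0.993, 0.121, 0.0], [0.121, -0.993, -0.0], [0.0, 0.0, -1.0]]
wrist_force: [-0.5, -0.3, 0.5]
gripper_width: 0.501
grasp_force: 0.0
```

Run:
```python
from h import *
st(); c=cam("wrist"); np.savez("w2.npz",**c); cv2.imwrite("pics/w2.png",c["image"])
```

```text
t 8.32 H [   9.4 -148.5  172.4] yawerr 0.04 z [ 0. -0. -1.] F [-0.5 -0.3  0.5] w 0.501 g 0.0
```

View pics/w2.png

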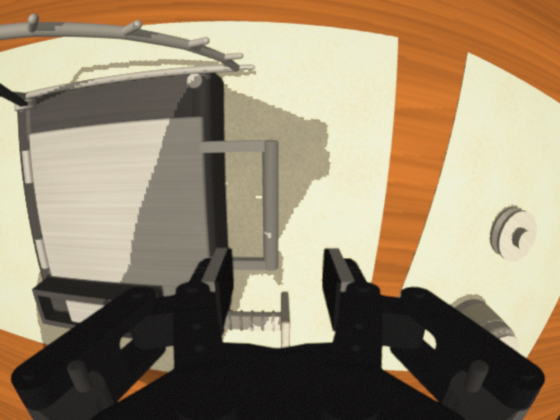

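The wrist view shows the handle bar at column 271, rows 142–268, between the open fingers at (222,280) and (335,280). The pad has sprung back to (285,300).

Run:
```python
from h import *
c=dict(np.load("w2.npz"))
for n,p,z in(("far L",(264,145),.074),("far R",(278,145),.074),("near L",(264,265),.074),("near R",(279,265),.074),("padR",(289,293),.115)):
    print(n,np.round(hpos(wz(c,*p,z)),1))
```

```text
far L [  59.9 -138.    74. ]
far R [  59.8 -148.4   74. ]
near L [ -36.3 -137.    74. ]
near R [ -36.3 -149.2   74. ]
padR [ -39.2 -156.1  115. ]
```

step_arm(
  moves=[
    [[2,-5,0,0],[0,0,35,0],[0,0,35,0],[0,0,25,0],[0,0,15,0],[0,0,8,0],[0,0,0,0]],
  ],
)

```text
time: 9.25
position: [0.6353, -0.1016, 0.0544]
tcp_rot: [[0.993, 0.121, 0.0], [0.121, -0.993, -0.0], [0.0, 0.0, -1.0]]
wrist_force: [0.0, -0.6, 0.9]
gripper_width: 0.499
grasp_force: 0.0
```

step_arm(
  moves=[
    [[0,0,0,0],[0,0,0,0],[0,0,0,0],[0,0,0,0],[0,0,0,0],[0,0,0,0]],
  ],
  grip=1,
  grip_force=30,
)

```text
time: 10.0
position: [0.6355, -0.1013, 0.0551]
tcp_rot: [[0.993, 0.121, 0.001], [0.121, -0.993, 0.0], [0.001, 0.0, -1.0]]
wrist_force: [-1.1, 4.9, 6.3]
gripper_width: 0.129
grasp_force: 29.5
```

Run:
```python
from h import *
s=st(); print(s["wrist_torque"])
```

```text
t 10.0 H [  11.8 -143.1   55.1] yawerr 0.05 z [ 0.001  0.    -1.   ] F [-1.1  4.9  6.3] w 0.129 g 29.5
[ 0.84156425  0.13796615 -0.01838889]
```

step_arm(
  moves=[
    [[0,-0.1,-5.6,0],[0,-0.2,-5.6,0],[0,-0.8,-11.2,0],[0,0,0,0]],
  ],
)

```text
time: 10.5
position: [0.6353, -0.1003, 0.0773]
tcp_rot: [[0.993, 0.121, 0.001], [0.121, -0.993, -0.0], [0.001, 0.0, -1.0]]
wrist_force: [1.6, 5.1, -3.2]
gripper_width: 0.127
grasp_force: 29.3
```

step_arm(
  moves=[
    [[0,-1.4,-11.2,0],[0,-2,-11.1,0],[0,0,0,0],[0,0,0,0]],
  ],
)

```text
time: 11.0
position: [0.6349, -0.0973, 0.0988]
tcp_rot: [[0.993, 0.121, 0.001], [0.121, -0.993, -0.0], [0.001, 0.0, -1.0]]
wrist_force: [3.4, 3.0, -4.3]
gripper_width: 0.123
grasp_force: 29.3
```

step_arm(
  moves=[
    [[0,-3.7,-15.3,0],[0,-4.7,-15,0],[0,-5.8,-14.7,0],[0,-6.8,-14.2,0],[0,-7.8,-13.7,0],[0,0,0,0]],
  ],
)

```text
time: 11.75
position: [0.6316, -0.0695, 0.1737]
tcp_rot: [[0.993, 0.121, 0.003], [0.121, -0.993, -0.002], [0.002, 0.003, -1.0]]
wrist_force: [2.9, -8.8, 2.2]
gripper_width: 0.128
grasp_force: 29.7
```

step_arm(
  moves=[
    [[0,-8.7,-13.1,0],[0,-9.6,-12.5,0],[0,-10.4,-11.8,0],[0,-11.2,-11,0],[0,-12,-10.2,0],[0,0,0,0],[0,0,0,0]],
  ],
)

```text
time: 12.62
position: [0.6257, -0.0197, 0.2332]
tcp_rot: [[0.993, 0.121, 0.005], [0.121, -0.993, -0.005], [0.004, 0.005, -1.0]]
wrist_force: [-0.2, -16.1, 15.8]
gripper_width: 0.124
grasp_force: 30.5
```

Run:
```python
from h import *
st()
for n in("scene","top","wrist"):
    c=cam(n); np.savez(n+"3.npz",**c); 
    if n=="scene": a=cv2.resize(c["image"][160:280,220:370],None,fx=5,fy=5,interpolation=cv2.INTER_CUBIC)
    if n=="top": b=cv2.resize(c["image"][140:290,215:355],None,fx=4,fy=4,interpolation=cv2.INTER_CUBIC)
cv2.imwrite("pics/s3.png",a)
cv2.imwrite("pics/t3.png",b)
```

```text
t 12.62 H [ 11.9 -60.9 233.2] yawerr 0.03 z [ 0.005 -0.005 -1.   ] F [ -0.2 -16.1  15.8] w 0.124 g 30.5
```

View pics/s3.png

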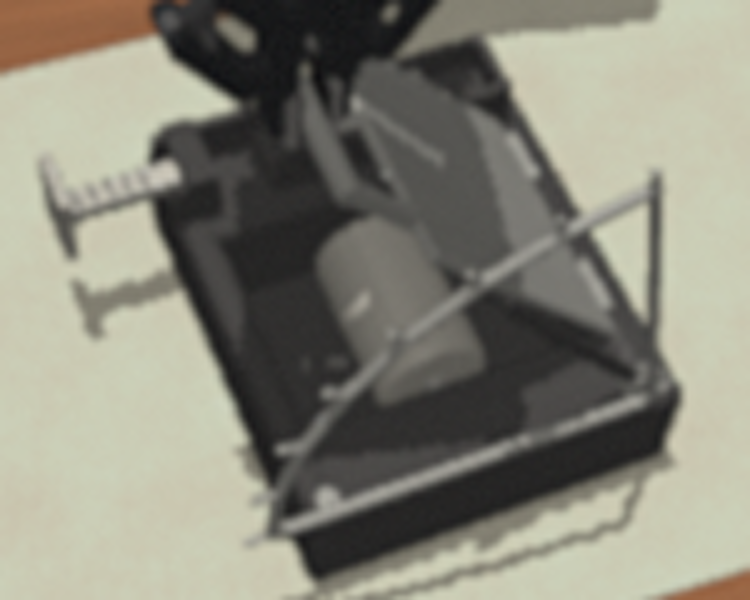

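The scene crop shows the flap raised, with its plate spanning (360,80)→(600,330), nearly parallel to the pointer (643,382)→(475,283). I'll fit the plate's plane from depth.

```bash
cat >> h.py <<'E'
def plate(c,tag):
    P=pts(c).reshape(-1,3); Hh=np.c_[(P[:,:2]-_p["o"])@_p["R"],P[:,2]]
    # points near the hinge-rotated plane, off other things
    b=None
    for a in np.arange(.4,1.3,.005):
        y=.08-Hh[:,1]; z=Hh[:,2]-.074
        r=y*np.cos(a)+z*np.sin(a); n=-y*np.sin(a)+z*np.cos(a)
        m=(np.abs(Hh[:,0]-.01)<.066)&(r>.03)&(r<.165)&(np.abs(n)<.008)
        if b is None or m.sum()>b[0]: b=(m.sum(),a,m)
    m=b[2]; Q=Hh[m]; 
    for _ in range(3):
        q0=Q.mean(0); n=np.linalg.svd(Q-q0)[2][2]; n*=np.sign(n[2]); e=(Q-q0)@n; Q=Q[np.abs(e)<max(2*e.std(),.0008)]
    print(tag,len(Q),"n",np.round(n,3),"angle",round(np.arctan2(n[1],n[2]),4),"pos-angle",round(np.arctan2(q0[2]-.077+.0,.08-q0[1]),4),"ctr",np.round(q0*1000,1),"rms",e.std())
E
python3 - <<'E'
from h import *
plate(dict(np.load("scene3.npz")),"scene");plate(dict(np.load("top3.npz")),"top")
# depth points of pointer (scene0 and top0)
for n in("scene0","top0","scene3","top3"):
    c=dict(np.load(n+".npz")); P=pts(c).reshape(-1,3); g=c["image"].max(-1).ravel(); Hh=np.c_[(P[:,:2]-_p["o"])@_p["R"],P[:,2]]
    y=.08-Hh[:,1]; z=Hh[:,2]-.074; r=np.hypot(y,z)
    m=(np.abs(Hh[:,0]-.107)<.009)&(r>.05)&(r<.185)&(g<90)&(np.abs(np.arctan2(z,y)-.97)<.15)
    a=np.arctan2(z,y)[m]; q=np.polyfit(y[m],z[m],1) if m.sum()>3 else [0]
    print(n,m.sum(),"median ang",np.median(a) if m.sum() else 0,"slope ang",np.arctan(q[0]),"x",np.median(Hh[m,0]) if m.sum() else 0)
E
```

```text
scene 750 n [-0.001  0.772  0.636] angle 0.8815 pos-angle 0.9268 ctr [ 11.3  21.4 155.1] rms 0.0003963619614777116
top 267 n [0.011 0.771 0.637] angle 0.88 pos-angle 0.9231 ctr [ 40.2  44.5 123.9] rms 0.0010462088904035834Traceback (most recent call last):
  File "<stdin>", line 5, in <module>
NameError: name '_p' is not defined. Did you mean: 'np'?
```

View pics/t3.png

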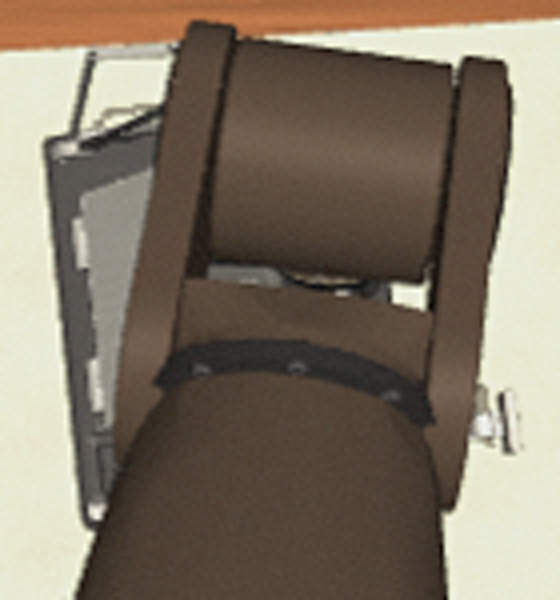

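The top crop shows the arm covering most of the flap, with the pointer's lower part still visible at (85,145)–(160,108).

Run:
```python
from h import *
import h; _p=h._p
for n in("scene0","top0","scene3"):
    c=dict(np.load(n+".npz")); P=pts(c).reshape(-1,3); g=c["image"].max(-1).ravel(); Hh=np.c_[(P[:,:2]-_p["o"])@_p["R"],P[:,2]]
    y=.08-Hh[:,1]; z=Hh[:,2]-.074; r=np.hypot(y,z)
    m=(np.abs(Hh[:,0]-.108)<.012)&(r>.04)&(r<.188)&(np.abs(np.arctan2(z,y)-.97)<.15)
    m&=g<80
    if m.sum()<5: print(n,m.sum()); continue
    Q=np.c_[y,z][m]; d=np.linalg.svd(Q-Q.mean(0))[2][0]; d*=np.sign(d[0])
    print(n,m.sum(),"median",round(np.median(np.arctan2(z,y)[m]),4),"slope",round(np.arctan2(d[1],d[0]),4),"x",np.round(np.median(Hh[m,0]),4),"mean",np.round(Q.mean(0),4))
    # centreline by dark-mask in the image, rays onto plane x=107
    R3=np.eye(3);R3[:2,:2]=_p["R"];o3=np.r_[_p["o"],0]
    v,u=np.indices(c["z_map"].shape); X=[]
    for uu,vv in zip(u.ravel()[m],v.ravel()[m]):
        q,dd=ray(c,uu,vv);q=R3.T@(q-o3);dd=R3.T@dd;x=q+dd*(.107-q[0])/dd[0];X.append((.08-x[1],x[2]-.074))
    X=np.array(X);d=np.linalg.svd(X-X.mean(0))[2][0];d*=np.sign(d[0]);print("   ray slope",round(np.arctan2(d[1],d[0]),4),"pos",round(np.arctan2(*X.mean(0)[::-1]),4),np.round(X.mean(0),4))
```

```text
scene0 70 median 0.9885 slope 0.9511 x 0.109 mean [0.0548 0.0836]
   ray slope 0.9488 pos 0.9796 [0.0532 0.0793]
top0 80 median 0.9954 slope 0.9535 x 0.1062 mean [0.0623 0.0958]
   ray slope 0.9801 pos 0.9774 [0.062 0.092]
scene3 100 median 0.9951 slope 0.9579 x 0.1091 mean [0.0592 0.0915]
   ray slope 0.959 pos 0.9879 [0.0578 0.0876]
```

step_arm(
  moves=[
    [[0,0.6,-3.5,0],[0,-4,-3.5,0],[0,-4.4,-3,0],[0,-4.4,-2.9,0],[0,0,0,0],[0,0,0,0],[0,0,0,0],[0,0,0,0]],
  ],
)

```text
time: 13.78
position: [0.624, -0.006, 0.2443]
tcp_rot: [[0.993, 0.121, 0.002], [0.121, -0.993, -0.002], [0.002, 0.002, -1.0]]
wrist_force: [3.3, -5.2, 3.8]
gripper_width: 0.125
grasp_force: 30.2
```

Run:
```python
from h import *
import h
s=st(); c=cam("scene"); np.savez("scene4.npz",**c); plate(c,"scene"); plate(cam("top"),"top")
cv2.imwrite("pics/s4.png",cv2.resize(c["image"][160:280,220:370],None,fx=5,fy=5,interpolation=cv2.INTER_CUBIC))
```

```text
t 13.78 H [ 11.8 -47.1 244.3] yawerr 0.03 z [ 0.002 -0.002 -1.   ] F [ 3.3 -5.2  3.8] w 0.125 g 30.2
scene 621 n [-0.     0.819  0.574] angle 0.9592 pos-angle 1.006 ctr [ 12.3  27.5 159.9] rms 0.00033820130050512257
top 99 n [-0.002  0.819  0.574] angle 0.9589 pos-angle 0.9832 ctr [ 18.5  16.5 172.4] rms 0.0010212175253715987
```

View pics/s4.png

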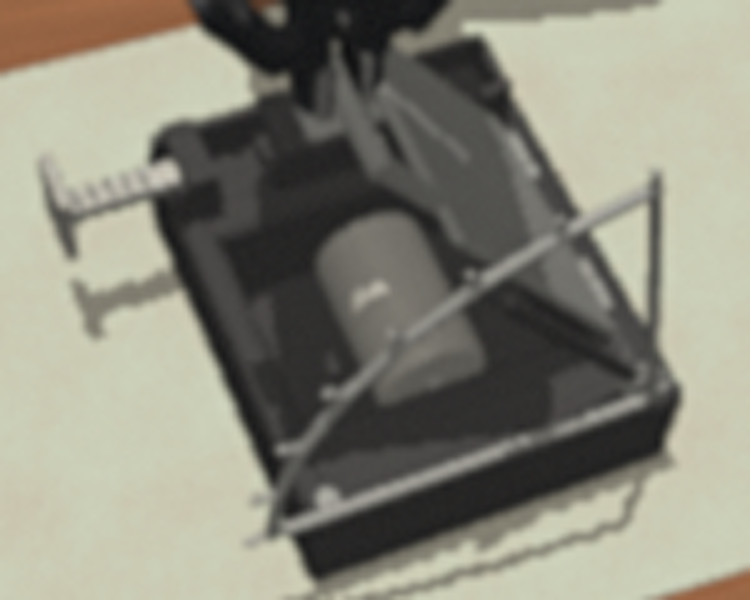

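The scene crop shows the flap plate now parallel to the pointer. The quadrant ticks visible at (565,228), (475,280) and (397,335) can calibrate the pointer reading.

Run:
```python
from h import *
import h; _p=h._p
t=dict(np.load("top0.npz")); s=dict(np.load("scene0.npz"))
R3=np.eye(3);R3[:2,:2]=_p["R"];o3=np.r_[_p["o"],0]
def f(c,u,v,x0,yh=.0825):
    q,d=ray(c,u,v);q=R3.T@(q-o3);d=R3.T@d;x=q+d*(x0-q[0])/d[0];y,z=yh-x[1],x[2]-.074;return round(np.hypot(y,z)*1000,1),round(np.arctan2(z,y),4)
for p in((565,228),(475,280),(397,335),(332,395),(285,450),(262,500),(250,540)): print("scene",f(s,p[0]/5+219.6,p[1]/5+159.6,.116))
for p in((175,48),(249,47),(316,52),(366,60),(400,70),(412,83),(415,95)): print("top",f(t,p[0]/4+214.6,p[1]/4+139.6,.116))
print("tip",f(s,475/5+219.6,283/5+159.6,.107),f(t,243/4+214.6,72/4+139.6,.107))
# subpixel dark centroid across the pointer, rays to x=107, in both views
for n,c,a,b in(("scene",s,(643/5+219.6,382/5+159.6),(475/5+219.6,283/5+159.6)),("top",t,(88/4+214.6,146/4+139.6),(243/4+214.6,72/4+139.6))):
    g=c["image"].max(-1).astype(np.float32); a,b=np.array(a),np.array(b); d=(b-a)/np.linalg.norm(b-a); nn=np.array([-d[1],d[0]]); out=[]
    for k in np.linspace(.35,.93,9):
        m=a+(b-a)*k; w=np.linspace(-3,3,25); xs=(m+w[:,None]*nn).astype(np.float32)
        pr=cv2.remap(g,xs[None,:,0],xs[None,:,1],cv2.INTER_LINEAR)[0]; wt=np.clip(np.median(pr)-10-pr,0,None)
        if wt.sum()>0: out.append(f(c,*(m+nn*(wt@w)/wt.sum()),.107))
    print(n,out)
```

```text
scene (np.float64(203.7), np.float64(1.1992))
scene (np.float64(205.7), np.float64(0.9947))
scene (np.float64(208.0), np.float64(0.7987))
scene (np.float64(208.5), np.float64(0.5918))
scene (np.float64(210.2), np.float64(0.3937))
scene (np.float64(208.6), np.float64(0.1886))
scene (np.float64(211.0), np.float64(0.005))
top (np.float64(206.7), np.float64(1.1867))
top (np.float64(209.2), np.float64(0.9911))
top (np.float64(208.9), np.float64(0.775))
top (np.float64(209.9), np.float64(0.5706))
top (np.float64(211.7), np.float64(0.3782))
top (np.float64(209.1), np.float64(0.1903))
top (np.float64(208.8), np.float64(0.0207))
tip (np.float64(186.4), np.float64(0.9653)) (np.float64(193.3), np.float64(0.9662))
scene [(np.float64(70.9), np.float64(0.9362)), (np.float64(85.4), np.float64(0.9489)), (np.float64(99.1), np.float64(0.9515)), (np.float64(112.6), np.float64(0.9557)), (np.float64(125.3), np.float64(0.9549)), (np.float64(137.8), np.float64(0.9539)), (np.float64(150.1), np.float64(0.9549)), (np.float64(162.0), np.float64(0.9543)), (np.float64(174.6), np.float64(0.9606))]
top [(np.float64(83.3), np.float64(0.9431)), (np.float64(99.5), np.float64(0.9702)), (np.float64(112.3), np.float64(0.9714)), (np.float64(122.4), np.float64(0.9572)), (np.float64(133.2), np.float64(0.9501)), (np.float64(146.9), np.float64(0.9606)), (np.float64(158.5), np.float64(0.9602)), (np.float64(170.4), np.float64(0.9623)), (np.float64(181.6), np.float64(0.9618))]
```

step_arm(
  moves=[
    [[0,0,0,0],[0,0,0,0],[0,0,0,0],[0,0,0,0],[0,0,0,0],[0,0,0,0],[0,0,0,0],[0,0,0,0]],
  ],
  grip_force=40,
)

```text
time: 14.88
position: [0.6239, -0.006, 0.2443]
tcp_rot: [[0.993, 0.121, 0.002], [0.121, -0.993, -0.002], [0.002, 0.002, -1.0]]
wrist_force: [3.1, -6.3, 4.5]
gripper_width: 0.123
grasp_force: 39.2
```

Run:
```python
from h import *
st(); plate(cam("scene"),"scene"); plate(cam("top"),"top"); print(ticket.close_job())
```

```text
t 14.88 H [ 11.8 -47.1 244.3] yawerr 0.03 z [ 0.002 -0.002 -1.   ] F [ 3.1 -6.3  4.5] w 0.123 g 39.2
scene 610 n [0.001 0.818 0.575] angle 0.9585 pos-angle 1.0061 ctr [ 12.9  27.8 159.4] rms 0.00031615553242959394
top 100 n [-0.011  0.819  0.573] angle 0.9606 pos-angle 0.9851 ctr [ 20.1  19.1 168.7] rms 0.0007122498095033725
the job is handed in; nothing more can be done
None
```

The job is handed in after about 15 s of robot time: the ejector was pressed to its stop, the locking bar moved about 50 mm along its channel, and the flap is held steady at about 0.96 rad, matching the pointer's measured 0.96 rad.

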